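# Set the end play of a rotor shaft in its fixture

## Task

The rotor shaft stands in the two-pillar fixture, under a vertical screw with a round black knob on top. Turn the knob clockwise (seen from above) until the screw seats fully on the shaft, then back it off a quarter turn to leave end play, and finish still gripping the knob and holding it still there, so that it cannot creep while someone else sets the lock nut. Leave the small things standing round the fixture where they are.

Things in the scene. Friction and masses are not known exactly. Their poses are not given: they have to be found in the camera images.
- fixture: bolted-down fixture: grey base 90 x 150 mm, two pillars 114 mm apart along its y, and an aluminium bridge (28 x 142 mm, long along y, nuts on it up to z = 186 mm) with a 54 mm round boss (top 180 mm) marked every 15 degrees, longer each quarter. A dark lock nut (up to 187 mm, no need to touch) lies on the boss. Origin: underside of the base, on the screw's axis, z up; place and yaw vary
- centre_screw: the vertical screw with its knob (10 mm steel rod that passes down through the bridge). Right-hand thread: sinks 4 mm per clockwise turn. Origin: its lower tip, on the axis; the tip is 142 mm above the fixture's origin when seated on the rotor shaft
- knob_grip (a point): centre of the black knob, on the vertical axis: a round knurled cylinder, 36 mm diameter, 26 mm high; point 14 mm above its underside, 12 mm below its top, 214 mm above the worktop when seated. Grip from above at any yaw; free round the knob down to 187 mm. A white line on its top and rim points along the fixture's -x when seated. The point turns with the knob
- thumbscrew (a joint): turn of the knob, rad: 0 = fully seated on the shaft (hard stop), growing as it is backed off, counterclockwise seen from above (about +z); a quarter turn is 1.57. Starts between 1.8 and 3.6. Friction torque 0.08 N m: a grip of 20 to 30 N turns it without slip and slips harmlessly on the stop. It stays where it is left
- dropper: small amber dropper bottle, 27 mm diameter, 84 mm high, loose, stands near the fixture; origin at the centre of its underside. To be left alone
- beaker_small: small clear beaker, 61 mm diameter, 73 mm high, loose, stands near the fixture; origin at the centre of its underside. To be left alone
- weight_200: small metal weight with a neck, 28 mm diameter, 48 mm high, loose, stands near the fixture; origin at the centre of its underside. To be left alone

How it is judged:
By the outcome, as a careful person would: the job done as asked, in the order asked, and still so for the second after the job is handed in, while the arm keeps its last pose, push and grip.
It also fails if it takes over 72 s, if anything falls off the work surface, if the arm or the gripper's body presses on something with over 40 N, if the wrist force passes 120 N, or if a joint passes its speed limit or range.

## Robot

A 7-joint arm with a two-finger parallel gripper is mounted at the origin on a cart in front of the work surface, level with it; the furniture and walls round the work are solid. World frame = base frame: x ahead of the robot, y to its left, z up, the work surface at z = 0. Lengths are in m, angles in rad, forces in N, time in s.
With the tool pointing down it reaches from about 0.375 to 0.925 m from the base axis. Payload 3.1 kg.
Tool frame: the origin (TCP) lies between the finger pads; the fingertips stand 19 mm ahead of it and the grasp point (between the pads) is the TCP; z points along the fingers, y is the line along which they close (so a half turn about z gives the same grasp; the last joint's range is limited). The gripper opens to 85 mm and grips with 20 to 120 N. Pads are 22 mm wide; open, the fingers measure 114 mm over their backs; the gripper's body (76 mm by 85 mm) begins 54 mm behind the grasp point. The pads swing forward as they close: fully open they stand 13 mm farther back than shut.
Start: joints at [1.232, 0.383, 0.044, 1.598, -0.018, 1.161, -0.05], TCP at [0.155, -0.631, 0.25] pointing down, gripper open.
Joint ranges: [-2.61, 2.61], [-0.41, 2.15], [-1.48, 1.57], [0, 2.5], [-1.57, 4.71], [0.05, 1.97], [-2.85, 2.85]. Speed limits (rad/s): [2.79, 2.79, 3.14, 3.14, 3.14, 3.14, 3.14].

## Interface

Orientations are given as a unit quaternion [x, y, z, w].
In Python, from bench import move_ptp, movel, move_j, move_gripper, pause, inverse_kinematics, read_camera, camera_params, MotionError, sign_off, look_for, tip_of, read_time_s, read_qpos, read_joint_vel, read_effort, read_eef_pos, read_tcp_rot, read_ft_force, read_ft_torque, read_finger_gap, read_grasp_force gives the robot as it stands. Calls block until the motion is done:
- move_ptp(position, orientation): joint-space move of the TCP to a pose.
- movel(position, orientation=None, speed=0.15): straight line of the TCP; orientation=None keeps the orientation; speed is the mean speed in m/s.
- move_j(angles): joint-space move.
- move_gripper(opening, effort=None): finger opening in m; effort is the grip in N (None keeps the last); returns when the fingers have stopped.
- pause(seconds).
- inverse_kinematics(position, orientation): joint angles nearest the present ones, or None.
- read_camera(name): name is "scene" or "top" or "wrist"; returns the picture (384x512x3 uint8, red, green, blue); there is no depth.
- camera_params(name): a dict with "K" (3x3 intrinsics, pixels), "camera_from_world" (4x4, takes a point from world to camera coordinates). Camera axes: x right, y down, z forward; pixel columns grow to the right and rows downward; lengths in m; the calibration is good to about 2 mm. The wrist camera is an equidistant fisheye: a pixel r from the principal point sees the ray r / f radians off the axis. A picture is of the moment at which its call begins: read the wrist's pose just before it. camera_params takes no time and is no camera call; for the wrist camera it gives the pose at the moment of the call.
A pose or a line that the arm cannot do raises MotionError and nothing moves.
- sign_off(): hands the job in; it is judged then, once.
Trained networks look in the newest picture that a camera, given by its name, has taken for a name from the list of things; names that differ only in an ending like _2 or _b are one class to them, and where a whole thing is asked for, a point or a joint stands for the part that bears it (a point fixed in the world has none). Each returns a list of dicts, best first, with "confidence" (0 to 1); they miss things now and then, are a little off and sometimes report something else, mostly with a low value. They report only what shows in the picture. A call takes as long as a camera call.
- look_for(camera, name): "at" ([column, row] in pixels, amid what is visible of it).
- tip_of(camera, name): "at" ([column, row] in pixels: a listed point, or the origin of a listed thing).
Readings, each from a call of its own:
- read_time_s(): time.
- read_qpos(): joint angles.
- read_joint_vel(): joint speeds.
- read_effort(): joint torques, N m.
- read_eef_pos(): TCP position.
- read_tcp_rot(): TCP orientation.
- read_ft_force(): force on the tool from outside, world axes, zero at the start.
- read_ft_torque(): the same for the moment, N m.
- read_finger_gap(): finger opening in m.
- read_grasp_force(): force on a finger pad.
Only numpy, scipy, OpenCV 4.12 (cv2) and the standard library are available. Lean on these libraries where they do the work, as an engineer would, in place of code of your own. Each camera call takes 0.05 s, during which the arm holds its last target. There are 200 camera calls.

## Working session

There is one attempt and no reset: what is moved stays moved. The work goes in short steps, each a Python script; the robot and the scene stay as the last script left them, time stands still between calls to the robot, and variables do not carry over. Pictures are saved under pics/ and viewed, at most 10 in all, crops included, and the job is handed in when it is done.

```bash
mkdir -p pics; cat > h.py <<'E'
from bench import *
import numpy as np, cv2
def ray(cam,p,P=None):
    P=P or camera_params(cam);K=np.array(P["K"]);T=np.array(P["camera_from_world"])
    x=(p[0]-K[0,2])/K[0,0];y=(p[1]-K[1,2])/K[1,1]
    if cam=="wrist":
        r=np.hypot(x,y);d=np.array([x/r*np.sin(r),y/r*np.sin(r),np.cos(r)]) if r>1e-9 else np.array([0,0,1.])
    else: d=np.array([x,y,1.])
    R=T[:3,:3];return -R.T@T[:3,3],R.T@(d/np.linalg.norm(d))
def atz(cam,p,z,P=None):
    o,d=ray(cam,p,P);return o+d*(z-o[2])/d[2]
def tri(rs):
    A=np.zeros((3,3));b=np.zeros(3)
    for o,d in rs:
        M=np.eye(3)-np.outer(d,d);A+=M;b+=M@o
    return np.linalg.solve(A,b)
def save(cam,n):
    im=read_camera(cam);cv2.imwrite(f"pics/{n}.png",im[:,:,::-1]);return im
E
python3 - <<'E'
from h import *
a=save("scene","a1");b=save("top","b1")
cv2.imwrite("pics/ab.png",cv2.resize(np.vstack([a,b])[:,:,::-1],(400,600)))
print(read_time_s(),read_tcp_rot())
rs=[]
for c in ("scene","top"):
    t=tip_of(c,"knob_grip")[:2];print(c,t)
    if t: rs.append(ray(c,t[0]["at"])); print(atz(c,t[0]["at"],.216))
    for n in ("fixture","dropper","beaker_small","weight_200"):
        q=tip_of(c,n)[:1]
        for u in q: print(n,u,atz(c,u["at"],0.))
if len(rs)==2:print(tri(rs))
E
```

```text
0.1 [ 9.92756474e-01  1.20137899e-01 -1.97827824e-04 -1.19515584e-03]
scene [{'at': [243.2, 171.2], 'confidence': 0.75}]
[0.49150702 0.073803   0.216     ]
fixture {'at': [206.6, 224.4], 'confidence': 0.7} [0.44063293 0.20301638 0.        ]
dropper {'at': [204.4, 226.1], 'confidence': 0.67} [0.4324567  0.19926648 0.        ]
beaker_small {'at': [283.2, 268.8], 'confidence': 0.67} [ 0.52675809 -0.04330328  0.        ]
weight_200 {'at': [226.5, 265.7], 'confidence': 0.75} [0.41715089 0.03373279 0.        ]
top [{'at': [238.9, 212.3], 'confidence': 0.71}]
[0.49482031 0.07587895 0.216     ]
fixture {'at': [239.1, 224.8], 'confidence': 0.78} [0.48707584 0.07735725 0.        ]
dropper {'at': [195.0, 244.0], 'confidence': 0.5} [0.43747869 0.18269978 0.        ]
beaker_small {'at': [283.5, 207.9], 'confidence': 0.96} [ 0.53199108 -0.03100092  0.        ]
weight_200 {'at': [256.5, 253.0], 'confidence': 0.46} [0.4198003 0.0329636 0.       ]
[0.49404097 0.07634682 0.21415691]
```

View pics/a1.png

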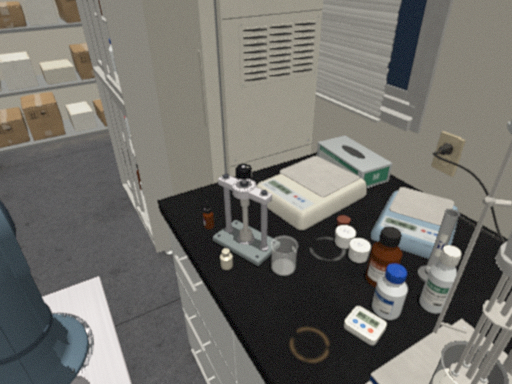

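View pics/b1.png

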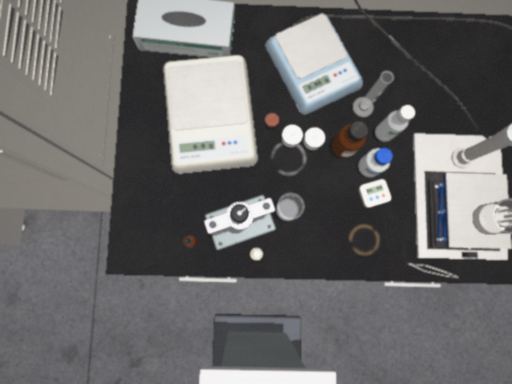

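The scene view shows the fixture, with the knob at about (243,171). In the top view the knob is at (239,212) and the bridge ends at about (212,223) and (267,205). The two cameras agree within 4 mm, and the height of 0.214 fits. I'll move in by the cart side, clear of the stand on the right, and look from above.

```bash
python3 - <<'E'
from h import *
from scipy.spatial.transform import Rotation as R
a=atz("top",(212,223),.18);b=atz("top",(267,205),.18);d=a-b
print("bridge",d[:2],np.hypot(*d[:2]),"yaw of y axis",np.arctan2(d[1],d[0])-np.pi/2)
q0=read_tcp_rot()
movel([0.36,-0.2,0.33],q0,speed=0.3)
for yaw in np.arange(-3,3.2,.5):
    q=(R.from_euler('z',yaw)*R.from_quat([1,0,0,0])).as_quat()
    j=inverse_kinematics([.493,.075,.214],q); print(round(yaw,2),None if j is None else np.round(j,2))
q=(R.from_euler('z',0.2)*R.from_quat([1,0,0,0])).as_quat()
move_ptp([.493,.075,.33],q)
P=camera_params("wrist");save("wrist","w1")
t=tip_of("wrist","knob_grip")[:2];print(t,[atz("wrist",u["at"],.216,P) for u in t]); print(read_qpos(),read_time_s())
E
```

```text
bridge [-0.03946179  0.10903139] 0.11595290369389513 yaw of y axis 0.34726359234174375
-3.0 [ 0.32  0.18 -0.6   1.97  0.12  1.03  1.38]
-2.5 [ 0.83  0.37 -1.23  1.95  0.4   1.09  1.65]
-2.0 [ 0.83  0.37 -1.23  1.95  0.4   1.09  2.15]
-1.5 [-1.39  0.44  1.41  2.03 -0.49  1.09 -2.83]
-1.0 [-0.88  0.15  0.7   2.02 -0.11  1.01 -2.69]
-0.5 [ 0.54  0.23 -0.85  1.96  0.2   1.04 -2.47]
0.0 [ 0.54  0.23 -0.85  1.96  0.2   1.04 -1.97]
0.5 [ 0.52  0.22 -0.82  1.96  0.19  1.04 -1.46]
1.0 [ 0.48  0.21 -0.78  1.96  0.17  1.03 -0.95]
1.5 [ 0.44  0.21 -0.73  1.96  0.16  1.03 -0.44]
2.0 [ 0.39  0.2  -0.68  1.96  0.14  1.03  0.08]
2.5 [ 0.34  0.19 -0.63  1.97  0.13  1.03  0.59]
3.0 [ 0.33  0.19 -0.62  1.97  0.13  1.03  1.09]
[{'at': [249.9, 192.6], 'confidence': 0.8}] [array([0.4958081 , 0.07630054, 0.216     ])]
[ 0.5614141   0.08556612 -0.82129222  1.82315083  0.06656157  1.2616217
 -1.65327086] 3.6333
```

View pics/w1.png

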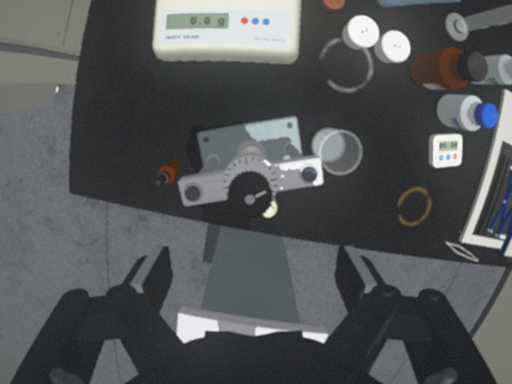

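The wrist view shows the knob almost straight below, at about (250,197). Its white line points right and slightly up, from (249,199) to (266,193). I'll zoom in for the centre and the line direction.

```bash
python3 - <<'E'
from h import *
P=camera_params("wrist");T=np.array(P["camera_from_world"]);print("cam",-T[:3,:3].T@T[:3,3])
im=cv2.imread("pics/w1.png");c=im[130:240,170:335];cv2.imwrite("pics/w1c.png",cv2.resize(c,None,fx=4.8,fy=4.8,interpolation=cv2.INTER_CUBIC))
g=lambda p,z:atz("wrist",p,z,P)
a=g((266,193),.227);b=g((249,199),.227);print("line yaw",np.arctan2(*(a-b)[1::-1]),b)
a=g((188,192),.186);b=g((309,174),.186);d=a-b;print("yaw_f mod pi",np.arctan2(d[1],d[0])-np.pi/2,np.hypot(*d[:2]),(a+b)/2)
E
```

```text
cam [0.57028156 0.08786462 0.45381871]
line yaw -1.0195642595626202 [0.49379761 0.07625243 0.227     ]
yaw_f mod pi 0.3478260653203704 0.1162999122399367 [0.49531862 0.07831285 0.186     ]
```

View pics/w1c.png

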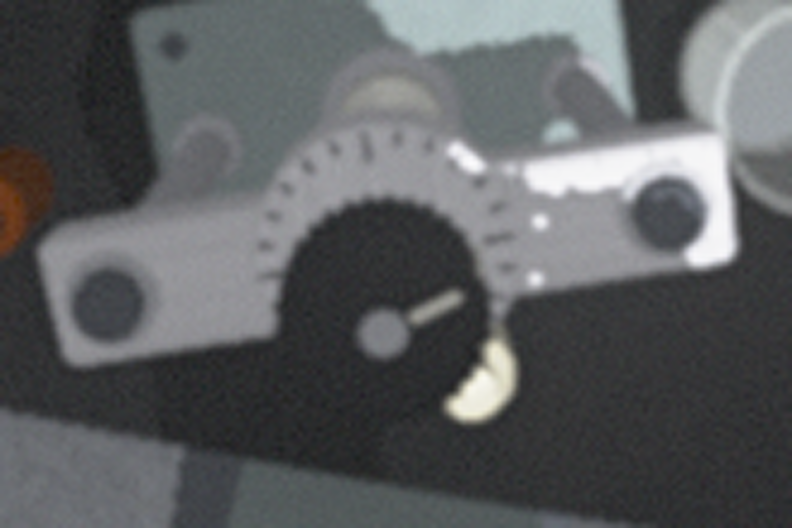

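The line stands about 18° counterclockwise of the fixture's −y direction. With fixture yaw of about 0.35, theta is about 1.88. The flipped yaw would put theta outside its range. Next I'll grip.

```bash
cat >> h.py <<'E'
from scipy.spatial.transform import Rotation as Ro
def qz(y): return (Ro.from_euler('z',y)*Ro.from_quat([1,0,0,0])).as_quat()
def yaw():
    x=Ro.from_quat(read_tcp_rot()).as_matrix()[:,0];return np.arctan2(x[1],x[0])
def st(): print(round(read_time_s(),2),"yaw",round(yaw(),3),"q7",round(read_qpos()[6],3),"p",np.round(read_eef_pos(),4),"F",np.round(read_ft_force(),1),"T",np.round(read_ft_torque(),3),"gap",round(read_finger_gap(),4),"g",np.round(read_grasp_force(),1))
E
python3 - <<'E'
from h import *
X=[.4945,.0768]
q=np.array(read_qpos());q[6]=1.35;move_j(q);st()
y=yaw()
movel(X+[.26],qz(y),speed=.1);st()
movel(X+[.2152],qz(y),speed=.06);st()
move_gripper(.03,25);st()
np.savetxt("y0.txt",[y])
E
```

```text
6.17 yaw -3.084 q7 1.35 p [0.493  0.0725 0.3297] F [-0.8  0.4 -0.3] T [-0.009  0.01  -0.031] gap 0.0851 g 0.0
7.03 yaw -3.084 q7 1.283 p [0.495  0.077  0.2605] F [-0.8  0.   0.4] T [ 0.027 -0.044 -0.022] gap 0.0852 g 0.0
7.92 yaw -3.084 q7 1.236 p [0.4948 0.077  0.2155] F [0.4 0.7 0.6] T [ 0.012 -0.015  0.029] gap 0.0857 g 0.0
8.43 yaw -3.085 q7 1.236 p [0.4948 0.0761 0.2157] F [-1.3 -2.6  3.8] T [-0.372  0.255  0.044] gap 0.0349 g 26.7
```

The grip is good: forces are small and the gap is about 36 mm. Next I'll turn clockwise in steps, following the thread down and watching the torque.

```bash
cat >> h.py <<'E'
def turn(d,X,n,stop=None):
    """rotate tool by d (rad, + = ccw from above) in n steps, following thread"""
    q=np.array(read_qpos());y=yaw();z=read_eef_pos()[2]
    lo=np.array(inverse_kinematics(list(X)+[z+.004*d/2/np.pi],qz(y)))
    hi=np.array(inverse_kinematics(list(X)+[z],qz(y)))
    for i in range(1,n+1):
        a=hi+(lo-hi)*i/n;a[6]+=d*i/n
        move_j(a);st()
        if stop and abs(read_ft_torque()[2])>stop: print("STOP",i);break
E
python3 - <<'E'
from h import *
turn(-1.5,[.4948,.0761],5,.3)
turn(-.8,[.4948,.0761],8,.22)
P=camera_params("wrist");save("wrist","w2")
im=cv2.imread("pics/w2.png");cv2.imwrite("pics/w2b.png",cv2.resize(im,(800,600)))
E
```

```text
8.82 yaw 2.901 q7 0.94 p [0.4948 0.0758 0.2155] F [-1.  -2.   2.3] T [-0.29   0.167 -0.106] gap 0.0351 g 26.6
9.22 yaw 2.602 q7 0.641 p [0.4947 0.0756 0.2153] F [-1.  -2.6  2.6] T [-0.555  0.345 -0.072] gap 0.0351 g 26.7
9.61 yaw 2.302 q7 0.342 p [0.4945 0.0754 0.2151] F [-3.1 -3.8  4.2] T [-0.772  0.515 -0.065] gap 0.0347 g 26.8
10.0 yaw 2.001 q7 0.04 p [0.4943 0.0752 0.2149] F [-3.4 -4.7  5.8] T [-0.829  0.614 -0.081] gap 0.0348 g 26.8
10.39 yaw 1.701 q7 -0.26 p [0.4941 0.0752 0.2147] F [-3.5 -4.2  5. ] T [-0.924  0.784 -0.117] gap 0.0351 g 26.9
10.64 yaw 1.604 q7 -0.358 p [0.494  0.0752 0.2146] F [-4.4 -4.5  6.4] T [-0.929  0.771 -0.102] gap 0.0351 g 26.9
10.89 yaw 1.504 q7 -0.458 p [0.4939 0.0751 0.2145] F [-4.8 -3.6  6.9] T [-0.888  0.837 -0.049] gap 0.0345 g 26.9
11.14 yaw 1.404 q7 -0.558 p [0.4939 0.0752 0.2145] F [-4.1 -3.6  6.4] T [-0.852  0.888 -0.102] gap 0.035 g 27.0
11.39 yaw 1.305 q7 -0.657 p [0.4938 0.0752 0.2144] F [-5.  -3.8  6.4] T [-0.922  0.87   0.074] gap 0.0349 g 26.9
11.64 yaw 1.207 q7 -0.756 p [0.4941 0.0763 0.2144] F [-2.8 -2.8  4.8] T [-0.605  0.814  0.252] gap 0.0344 g 28.6
STOP 5
```

View pics/w2b.png

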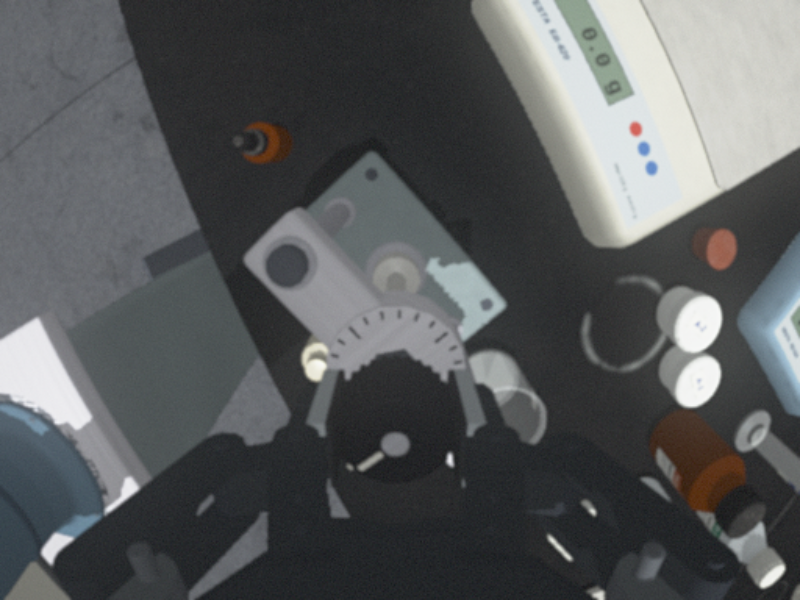

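The view shows the knob gripped at about (395,415), with the white line pointing lower-left from (397,443) to (345,468), close to the fixture's −x. The torque jumped at yaw ≈1.3, after about 1.89 rad, which matches the expected stop. I'll confirm with the line direction and a bit more push.

```bash
cat >> h.py <<'E'
def line(cam,name,P,z):
    print()
E
python3 - <<'E'
from h import *
P=camera_params("wrist");s=.64
f=lambda p,z:atz("wrist",(p[0]*s,p[1]*s),z,P)
def lyaw(a,b):
    d=f(a,.2262)-f(b,.2262);return np.arctan2(d[1],d[0]),np.hypot(*d[:2])
print("line",lyaw((345,468),(397,443)),"expect",.348-np.pi)
turn(-.3,[.4941,.0763],3)
P=camera_params("wrist");im=save("wrist","w3")
cv2.imwrite("pics/w3c.png",cv2.resize(im[225:325,195:315,::-1],None,fx=5,fy=5,interpolation=cv2.INTER_CUBIC))
np.savez("P3.npz",K=P["K"],T=P["camera_from_world"])
E
```

```text
line (np.float64(-2.9548468475881124), np.float64(0.018447285367394123)) expect -2.7935926535897933
11.94 yaw 1.114 q7 -0.85 p [0.4946 0.0776 0.2145] F [-0.4  0.5  2.7] T [0.042 0.046 0.279] gap 0.0345 g 29.2
12.19 yaw 1.013 q7 -0.95 p [0.4947 0.0776 0.2145] F [0.8 1.6 1.3] T [ 0.298 -0.174  0.256] gap 0.035 g 26.3
12.44 yaw 0.913 q7 -1.05 p [0.4946 0.077  0.2144] F [0.9 1.  1.3] T [ 0.262 -0.207  0.412] gap 0.0347 g 27.2
```

View pics/w3c.png

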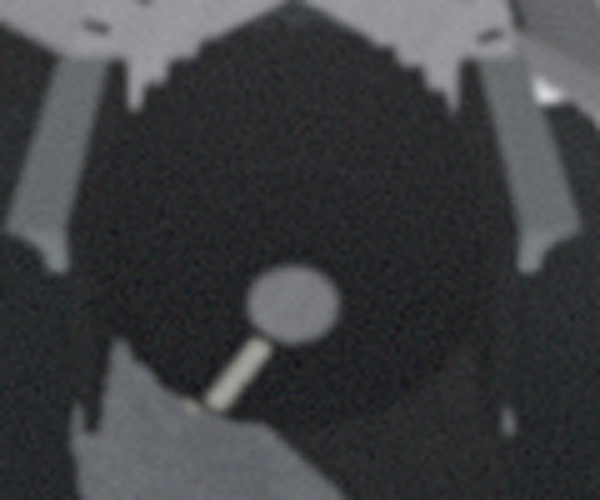

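The line turned relative to the gripper, so the pads are slipping and the screw is hard on the stop. Now I'll back off a quarter turn and compare the line directions.

```bash
python3 - <<'E'
from h import *
from h import ray
def lyaw(P,a,b):
    d=atz("wrist",a,.2262,P)-atz("wrist",b,.2262,P);return np.arctan2(d[1],d[0])
Z=np.load("P3.npz");P={"K":Z["K"],"camera_from_world":Z["T"]}
y0=yaw()
print("seated line",lyaw(P,(195+215/5,225+405/5),(195+293/5,225+303/5)))
turn(1.58,[.4947,.0765],5)
P=camera_params("wrist");im=save("wrist","w4")
cv2.imwrite("pics/w4c.png",cv2.resize(im[225:325,195:315,::-1],None,fx=5,fy=5,interpolation=cv2.INTER_CUBIC))
np.savez("P4.npz",K=P["K"],T=P["camera_from_world"])
print("turned",(yaw()-y0)%(2*np.pi))
E
```

```text
seated line -2.7751008174795
12.9 yaw 1.226 q7 -0.737 p [0.4943 0.0772 0.2146] F [-0.1  3.   2.5] T [0.519 0.194 0.092] gap 0.0348 g 27.3
13.3 yaw 1.541 q7 -0.423 p [0.4939 0.0773 0.2148] F [-2.2  3.3  2.8] T [0.679 0.616 0.078] gap 0.0349 g 27.4
13.7 yaw 1.858 q7 -0.106 p [0.4935 0.0772 0.215 ] F [-4.5  2.6  4.1] T [0.686 0.82  0.102] gap 0.0351 g 27.5
14.1 yaw 2.174 q7 0.211 p [0.4932 0.077  0.2152] F [-5.4  3.3  5.9] T [0.574 0.986 0.074] gap 0.0352 g 27.6
14.5 yaw 2.49 q7 0.527 p [0.4929 0.0767 0.2153] F [-5.2  2.9  6.6] T [0.466 1.212 0.054] gap 0.0352 g 27.7
turned 1.577550936802047
```

View pics/w4c.png

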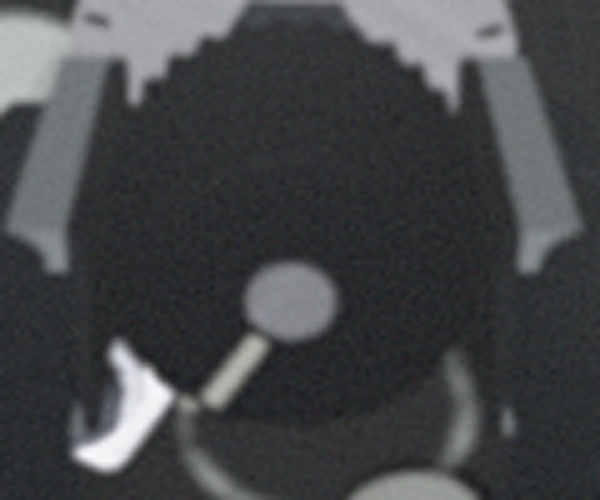

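The white line sits in the gripper exactly as it did at the stop, (291,300) to (212,403). That means no slip while backing off, and the knob is about 1.58 rad off the seat, still gripped.

```bash
python3 - <<'E'
from h import *
pause(.5);st()
for n,c in (("dropper","top"),("beaker_small","top"),("weight_200","top")):
    read_camera(c);print(n,[u["at"] for u in tip_of(c,n)[:1]])
print(np.abs(read_joint_vel()).max());print(sign_off())
E
```

```text
15.05 yaw 2.489 q7 0.527 p [0.4929 0.0767 0.2153] F [-5.8  2.2  7.1] T [0.479 1.204 0.039] gap 0.0348 g 27.7
dropper [[195.3, 241.7]]
beaker_small [[283.5, 207.4]]
weight_200 []
0.0012793844077922617
the job is handed in; nothing more can be done
None
```

The screw was turned clockwise until it seated on the stop, then backed off about 1.58 rad (a quarter turn), and I handed the job in with the gripper still holding the knob at about 28 N. In the last top-camera check the dropper and beaker had not moved; the weight was not detected in that picture, so its position is unconfirmed.

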